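# Load the carpenter's tray and slide it home in its rack

## Task

Pack up the bench: stand the spare drill battery in the empty pocket of the carpenter's tray, then carry the loaded tray level to the plywood rack and slide it into the grooves of the open top bay until it is fully home, its end flush with the front of the rack. Keep the things already in the tray inside it, leave the other things on the bench alone, and let go of everything.

Things in the scene. Friction and masses are not known exactly. Their poses are not given: they have to be found in the camera images.
- tray: Open plywood tote tray standing on the bench: 200 long (x), 152 wide (y), walls 45 high, 6 thick; floor 6 thick; 0.3 kg, 0.6 kg with its boxes. Origin: centre of underside, z up. Along each long outer wall runs a straight wooden runner cleat 16 wide, full length, z 18 to 30 (184 over both cleats). A middle board along x (14 thick, 42 high) carries the handle. Either end may go in first.
- tray_grip (a point): Middle of the tray's handle bar: tray x = 0, y = 0, z = 80; axes as the tray's. Flat-sided wooden bar 80 long (x), 14 thick (y), 24 high (tray z 68 to 92), on a post under each end; open hand hole beneath it (tray z 42 to 68). Pinch it across its thickness. The loaded tray's centre of mass lies under it to within about 20.
- pocket (a point): Centre of the floor of the tray's one empty pocket: tray x = 53, y = 38, z = 6; axes as the tray's. The pocket is 83 long (x) x 63 wide (y) inside; around it are the outer walls (45 high), the middle board (42 high) and a cross divider (40 high, heights above the tray's underside).
- battery: Dark stick-type drill battery standing upright on the bench, 84 tall, 0.19 kg. Origin: centre of underside, z up. Base block 54 (x) x 46 (y) x 30 high; on it a flat-sided stem 38 (x) x 30 (y), z 30 to 84, to grasp by. Fits the pocket with its x along the tray's x, either way round. It and the dowelling jig may swap places.
- screw_box: Closed cardboard screw box 80 x 50 x 34 high lying loose in the tray beside the empty pocket (about tray x = -46, y = 38). Origin: centre of its underside. Stays there.
- bit_case: Closed black drill-bit case 150 x 52 x 30 high lying loose in the tray's other lane (about tray x = 0, y = -38). Origin: centre of its underside. Stays there.
- rack: Plywood rack fixed to the bench, 212 deep (x), 220 wide (y), 136 high. Origin: centre of underside; the tray slides in along +x, the front is at x = -106. Side panels' inner faces y = +-98; back panel (the stop) inner face x = 94. Below: a shut drawer, not used, top at z = 79. The top bay has no roof, but the tray cannot be lowered in past the battens that form its grooves.
- bay_mouth (a point): Middle of the top bay's front opening, halfway up the grooves: rack x = -106, y = 0, z = 115; axes as the rack's. On each side a lower batten (rack z 92 to 106) and an upper one (z 124 to 136) reach in to y = +-81 and leave a groove 18 high for the tray's 12 high cleats. Play of the tray: 5 to either side, 6 in height.
- bay_home (a point): Where the tray's origin lies when fully home: rack x = -6, y = 0, z = 88; axes as the rack's. Cleats rest on the lower battens, tray end is against the back panel and its other end flush with the rack's front.
- jig: Blue dowelling jig, a low block 90 x 52 x 41 high with three steel bushes on top. Bystander. Origin: on the bench under the main block's centre.
- drill: Cordless drill lying on its side, about 225 x 180 x 57 high, 1 kg. Bystander. Origin: on the bench under its middle.
- clamp: One-handed bar clamp lying flat, about 205 x 100 x 28 high. Bystander. Origin: on the bench under the middle of its bar.
- tape: Tape measure lying flat, about 90 x 66 x 38 high. Bystander. Origin: centre of its underside.
Things that resemble listed ones, but are neither listed nor needed, are in the scene too. Leave any red look-alike of the battery alone. What is shaped like the bit_case but yellow is not meant.

How it is judged:
On the way:
1. the battery stands upright in the tray's empty pocket, let go, with the tray still out of the rack (x of battery in the frame of tray between 0.03 and 0.076 m and y of battery in the frame of tray between 0.022 and 0.055 m and z of battery in the frame of tray between 0.002 and 0.012 m and angle between battery's own z axis and vertical below 0.12 rad and contact force between battery and the fingers below 0.2 N and horizontal distance between tray and bay_home above 0.18 m), for 0.2 s.
At the end, for the whole second after the job is handed in: The tray rests level in the top bay, cleats in the grooves, its end within 7 mm of flush with the rack's front. The battery stands upright in its pocket, the screw box and bit case still lie in their places in the tray; all is let go and at rest (x of tray in the frame of bay_home between -0.007 and 0.004 m and y of tray in the frame of bay_home between -0.009 and 0.009 m and z of tray in the frame of bay_home between -0.004 and 0.005 m and angle between the x axis of tray and the x axis of rack, either way round below 0.06 rad and angle between tray's own z axis and vertical below 0.05 rad and linear speed of each of tray, battery below 0.02 m/s and x of battery in the frame of tray between 0.03 and 0.076 m and y of battery in the frame of tray between 0.022 and 0.055 m and z of battery in the frame of tray below 0.012 m and angle between battery's own z axis and vertical below 0.12 rad and x of screw_box in the frame of tray between -0.09 and 0 m and y of screw_box in the frame of tray between 0.01 and 0.066 m and z of each of screw_box, bit_case in the frame of tray below 0.02 m and distance between bit_case and tray below 0.06 m and y of bit_case in the frame of tray below -0.01 m); the robot touches nothing.
It fails at once if the tray is tipped by more than about 20 degrees (angle between tray's own z axis and vertical above 0.35 rad).
It fails at once if the dowelling jig, drill, clamp or tape measure is moved by more than 30 mm (distance of any of jig, drill, clamp, tape from where it was at the start of the episode above 0.03 m).
It also fails if it takes over 59 s, if anything falls off the work surface, if the arm or the gripper's body presses on something with over 40 N, if the wrist force passes 120 N, or if a joint passes its speed limit or range.

## Robot

A 7-joint arm with a two-finger parallel gripper is mounted at the origin on the work surface. World frame = base frame: x ahead of the robot, y to its left, z up, the work surface at z = 0. Lengths are in m, angles in rad, forces in N, time in s.
With the tool pointing down it reaches from about 0.425 to 0.925 m from the base axis. Payload 6.8 kg.
Tool frame: the origin (TCP) lies at the very end of the fingers, on their centre line; the grasp point (between the pads) lies 19 mm behind it; z points along the fingers, y is the line along which they close (so a half turn about z gives the same grasp; the last joint's range is limited). The gripper opens to 85 mm and grips with 20 to 120 N. Pads are 22 mm wide; open, the fingers measure 114 mm over their backs; the gripper's body (76 mm by 85 mm) begins 54 mm behind the grasp point. The pads swing forward as they close: fully open they stand 13 mm farther back than shut.
Start: joints at [-1.328, 0.477, 0.022, 1.555, -0.011, 1.109, -0.083], TCP at [0.232, 0.634, 0.231] pointing down, gripper open.
Joint ranges: [-2.96, 2.96], [-0.34, 2.1], [-1.41, 1.46], [0.24, 2.44], [-1.37, 4.51], [0.17, 1.92], [-2.96, 2.96]. Speed limits (rad/s): [2.39, 2.39, 3.14, 3.14, 3.14, 3.14, 3.14].

## Interface

Orientations are given as [roll, pitch, yaw] about the fixed x, y, z axes, in that order (R = Rz(yaw) Ry(pitch) Rx(roll)).
In Python, from workcell import sensors, eyes, ctrl gives the robot as it stands.
- The arm moves only by the tool send_rows, never from a script. Its argument "series" is a list of rows, each a list of 6 numbers: the shift along the world's x, y, z in units of 0.2 m (1.0 is 0.2 m), then the turn, a rotation vector about the world's x, y, z in units of 1.5 rad (1.0 is 1.5 rad). A call has 1 to 12 rows; each row is the pose to reach, as a shift and turn from the pose commanded when the call began; what a row does not reach only later rows make up. A row lasts 1/10 s, in which the tool goes at most 50 mm and 8.59 degrees, less where a joint would pass 70% of its speed; a pose out of reach is approached as far as the arm can. A call with a number of a shift or a turn outside -1 to 1 is refused whole. A call with a gripper value outside its range is refused whole. "jaw" is the opening, from -1 (shut) to 1 (fully open), so that 0 is half open, set as the call begins (left out, the last holds). The fingers move at their own pace and stop on an object; "squeeze" is the grip in N (left out, the last holds). Time passes only in rows, so rows that repeat a pose let the fingers close. It gives the time, the measured TCP pose, the force, the opening and the grip force at its end, in the units of the state.
- sensors.sense(): the state, without advancing time (a new reading comes with each control period).
- eyes.read_camera(name): name is "scene" or "top"; returns (picture, depth): 420x560x3 uint8, red, green, blue; 420x560 float32, m along the optical axis (not along the pixel's ray), 0 where there is no reading.
- eyes.get_calibration(name): a dict with "fx", "fy", "cx", "cy" (pixels), "cam_to_world" (4x4, takes a point from camera to world coordinates). Camera axes: x right, y down, z forward; pixel columns grow to the right and rows downward; lengths in m; the calibration is good to about 2 mm. A picture is of the moment at which its call begins. get_calibration takes no time and is no camera call.
- ctrl.finish_job(): hands the job in; it is judged then, once.
The state is a dict: "t": time; "q": joint angles; "joint_velocities": joint speeds; "tau": joint torques, N m; "position": TCP position; "tool_rot": TCP orientation; "wrist_force": force on the tool from outside, world axes, zero at the start; "moment": the same for the moment, N m; "width": finger opening in m; "grasp_force": force on a finger pad.
Only numpy, scipy, OpenCV 4.12 (cv2) and the standard library are available. Lean on these libraries where they do the work, as an engineer would, in place of code of your own. Each camera call takes 0.05 s, during which the arm holds its last target. There are 200 camera calls.

## Working session

There is one attempt and no reset: what is moved stays moved. The work goes in short steps, Python scripts to look and compute and a tool call to move; the robot and the scene stay as the last step left them, time stands still between calls to the robot, and variables do not carry over. Pictures are saved under pics/ and viewed, at most 10 in all, crops included, and the job is handed in when it is done.

Besides the shell and the picture viewer there is one more tool, called after "Request:" as name(argument=value, ...), one argument or row to a line, values as JSON. send_rows: Moves the arm, as the interface text tells. Shifts and turns lie within -1 to 1; 1 stands for 0.2 m of shift or 1.5 rad of turn. Its arguments: {"type":"object","properties":{"series":{"type":"array"},"jaw":{"type":"number"},"squeeze":{"type":"number"}},"required":["series"]}

```bash
mkdir -p pics
cat > h.py <<'E'
import numpy as np, cv2, json
from workcell import sensors, eyes, ctrl
def grab(n):
    im,d=eyes.read_camera(n); c=eyes.get_calibration(n)
    np.savez(f'{n}.npz',im=im,d=d,T=c['cam_to_world'],k=[c['fx'],c['fy'],c['cx'],c['cy']])
    return load(n)
def load(n):
    z=np.load(f'{n}.npz'); im,d,T,k=z['im'],z['d'],z['T'],z['k']
    v,u=np.mgrid[:420,:560]
    P=np.stack([(u-k[2])/k[0]*d,(v-k[3])/k[1]*d,d],-1)@T[:3,:3].T+T[:3,3]
    P[d==0]=np.nan
    return im,P
def save(n,im): cv2.imwrite(f'pics/{n}.png',cv2.cvtColor(im,cv2.COLOR_RGB2BGR))
E
python3 - <<'E'
from h import *
a,P=grab('top'); b,Q=grab('scene')
save('top0',cv2.resize(a,(800,600))); save('scene0',cv2.resize(b,(800,600)))
s=sensors.sense(); print(s['t'],s['position'],s['tool_rot'],s['width'],s['wrist_force'])
for n in('top','scene'): print(eyes.get_calibration(n)['cam_to_world'])
E
```

```text
0.1 [0.23180645 0.63337912 0.23039962] [-3.13992051e+00  1.36153007e-04  2.79076909e+00] 0.08553147875339588 [-0.28274425 -0.64484881  0.37663854]
[[-0.02466784 -0.99123045  0.1298218   0.32581407]
 [-0.99962712  0.02597843  0.00841125  0.00487838]
 [-0.01171006 -0.1295659  -0.99150166  1.60226697]
 [ 0.          0.          0.          1.        ]]
[[-0.10293427  0.74749607 -0.65624246  1.3818875 ]
 [ 0.99455963  0.0879493  -0.05582162  0.06702041]
 [ 0.01598963 -0.65841822 -0.75248241  1.11258715]
 [ 0.          0.          0.          1.        ]]
```

View pics/top0.png

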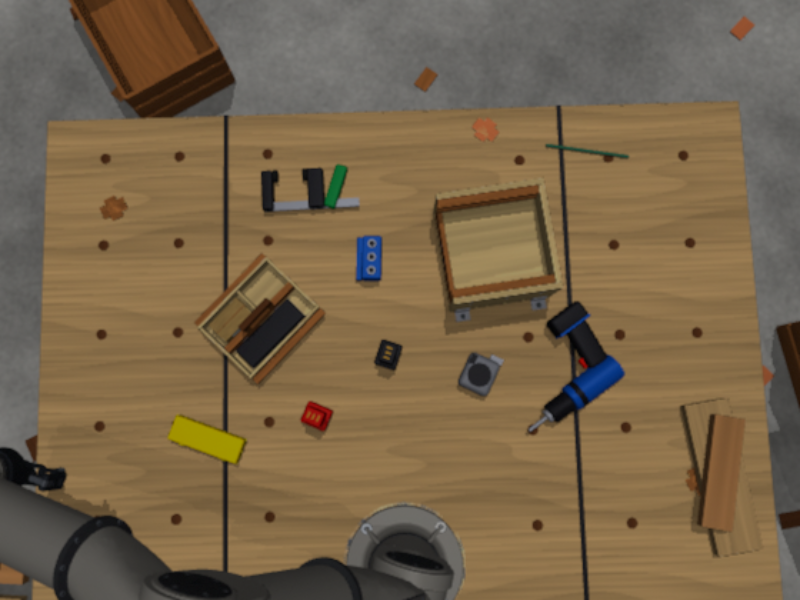

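View pics/scene0.png

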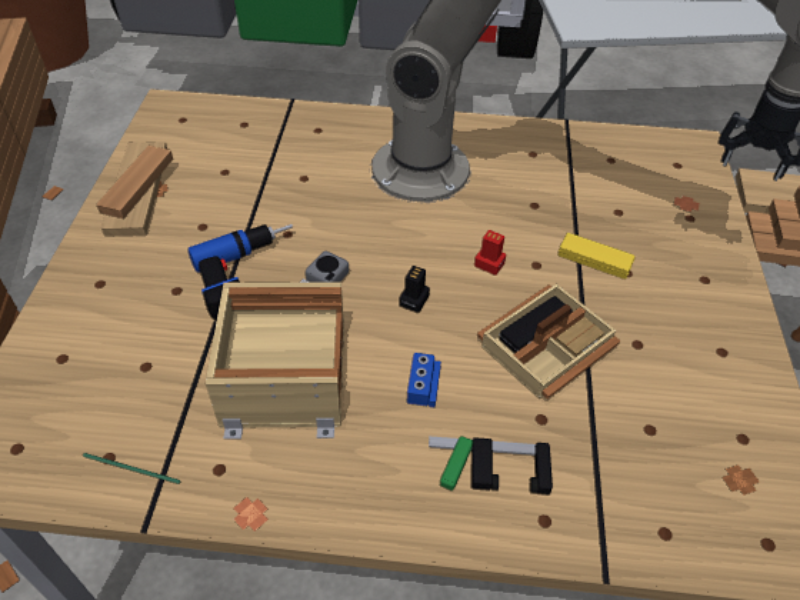

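The dark upright battery is at top-view (388,355); its look-alikes are the red one (317,416) and the blue jig (370,258). The bit case could be confused with the yellow box (206,440). I choose the dark one and check it, the tray and the rack in one crop sheet.

Run:
```python
from h import *
a,P=load('top'); b,Q=load('scene')
def crop(im,x0,y0,x1,y1): return cv2.resize(im[y0:y1,x0:x1],(400,300),interpolation=cv2.INTER_CUBIC)
s=np.vstack([np.hstack([crop(a,130,170,294,293),crop(a,296,120,400,228)]),np.hstack([crop(b,270,180,440,308),crop(b,140,190,250,310)])])
save('sheet',s)
# heights
def hv(img,P,x0,y0,x1,y1,zlo):
    p=P[y0:y1,x0:x1].reshape(-1,3); return p[(p[:,2]>zlo)]
for nm,(x0,y0,x1,y1),zs in (('bat',(255,230,290,265),(0.01,0.05,0.07)),('rack',(296,120,400,228),(0.12,)),('tray',(130,170,230,273),(0.035,0.06))):
    for zl in zs:
      for cam in (P,):
        m=np.zeros(P.shape[:2],np.uint8); m[y0:y1,x0:x1]=(P[y0:y1,x0:x1,2]>zl)
        n,l,st,_=cv2.connectedComponentsWithStats(m)
        for i in range(1,n):
            if st[i,4]<12: continue
            p=P[l==i]; r=cv2.minAreaRect((p[:,:2]*1000).astype(np.float32))
            print(nm,zl,st[i],np.round(p.mean(0),3),'rect',np.round(r[0]),np.round(r[1]),round(r[2],1),'z',np.round(np.percentile(p[:,2],[5,50,95]),3))
```

```text
bat 0.01 [262 238  20  22 293] [0.418 0.022 0.057] rect [420.  22.] [46. 54.] 70.7 z [0.025 0.06  0.088]
bat 0.05 [265 240  14  16 151] [0.419 0.022 0.083] rect [420.  22.] [30. 37.] 70.5 z [0.069 0.084 0.089]
bat 0.07 [265 240  14  15 143] [0.42  0.022 0.084] rect [420.  22.] [30. 37.] 69.8 z [0.079 0.084 0.089]
rack 0.12 [ 306  125   89   89 2012] [ 0.629 -0.214  0.136] rect [ 629. -199.] [222. 214.] 7.3 z [0.129 0.136 0.142]
tray 0.035 [ 139  180   85   85 2118] [0.492 0.291 0.046] rect [502. 284.] [167. 200.] 45.6 z [0.036 0.042 0.091]
tray 0.06 [167 209  25  24 188] [0.501 0.283 0.089] rect [502. 284.] [16. 79.] 45.0 z [0.07  0.091 0.097]
```

View pics/sheet.png

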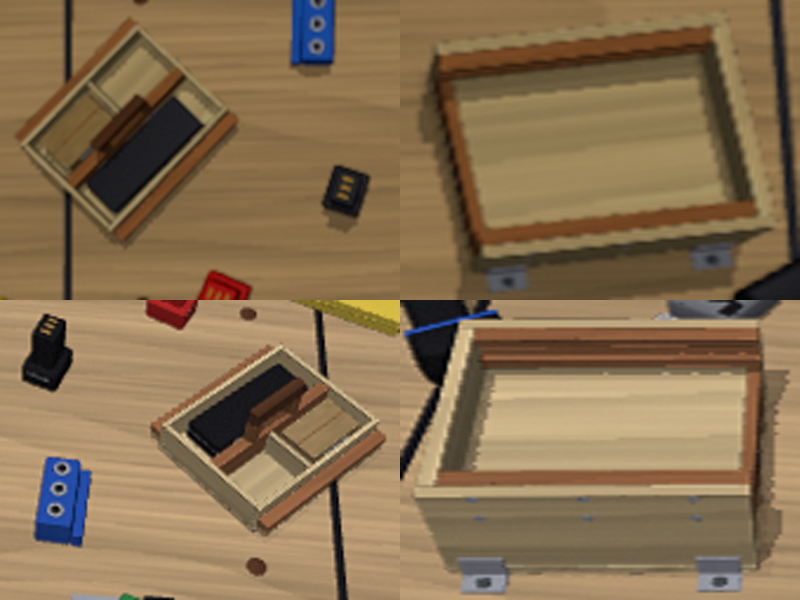

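The sheet confirms three things:
- The battery is dark, with gold contacts.
- The empty pocket is at tray +x/+y, which is upper right in the top view.
- The rack is open on its left side (+y), with the pale back panel at right.

Next I refine the rack and tray poses with edge fits.

```bash
cat >> h.py <<'E'
def ray(n,uv,z):
    k=np.load(f'{n}.npz'); T,k=k['T'],k['k']
    d=np.c_[(uv[:,0]-k[2])/k[0],(uv[:,1]-k[3])/k[1],np.ones(len(uv))]@T[:3,:3].T
    return T[:3,3]+d*((z-T[2,3])/d[:,2])[:,None]
def rectfit(n,P,box,zl,z,yaw):
    """edge lines of mask; returns centre, size, yaw refined (deg)"""
    x0,y0,x1,y1=box; m=np.zeros(P.shape[:2],np.uint8); m[y0:y1,x0:x1]=P[y0:y1,x0:x1,2]>zl
    c=max(cv2.findContours(m,cv2.RETR_EXTERNAL,cv2.CHAIN_APPROX_NONE)[0],key=cv2.contourArea)[:,0].astype(float)
    p=ray(n,c,z)[:,:2]
    for _ in range(4):
        e=np.array([np.cos(yaw),np.sin(yaw)]);f=np.array([-e[1],e[0]]); q=np.c_[p@e,p@f]
        o=[];sl=[]
        for a in (0,1):
            lo,hi=np.percentile(q[:,a],[2,98])
            L=[]
            for v in (lo,hi):
                b=q[:,1-a]; bl,bh=np.percentile(b,[8,92])
                s=q[(abs(q[:,a]-v)<.006)&(b>bl)&(b<bh)]
                if len(s)<8: L.append(v); continue
                g=np.polyfit(s[:,1-a]-s[:,1-a].mean(),s[:,a],1)
                L.append(np.median(s[:,a])); sl.append(((-1 if a==0 else 1)*g[0],len(s)))
            o.append(L)
        sl=np.array(sl); yaw+=np.average(sl[:,0],weights=sl[:,1])
    o=np.array(o); cq=o.mean(1)
    return cq[0]*e+cq[1]*f,o[:,1]-o[:,0],np.degrees(yaw),np.degrees(sl[:,0])
E
python3 - <<'E'
from h import *
_,P=load('top');_,Q=load('scene')
print('rack top',*rectfit('top',P,(296,110,400,228),.12,.136,np.radians(-82.7)))
print('tray top',*rectfit('top',P,(130,170,230,273),.034,.045,np.radians(-45)))
print('handle',*rectfit('top',P,(130,170,230,273),.06,.092,np.radians(-45)))
print('rack scene',*rectfit('scene',Q,(140,190,250,310),.125,.136,np.radians(-82.7)))
print('handle scene',*rectfit('scene',Q,(330,190,440,280),.075,.092,np.radians(-45)))
# rack mouth: heights along centre line at the front
R,c=np.array([np.cos(np.radians(-82.7)),np.sin(np.radians(-82.7))]),np.array([.629,-.199])
for n,X in(('top',P),('scene',Q)):
    d=X[...,:2]-c; u=d@R; w=d@[-R[1],R[0]]
    print(n,[(round(x,3),round(float(np.nanmedian(X[...,2][(abs(w)<.05)&(abs(u-x)<.004)])),3)) for x in(-.115,-.106,-.1,-.09,-.05,.05,.09,.1)])
    print([(round(y,3),round(float(np.nanmedian(X[...,2][(abs(u)<.06)&(abs(w-y)<.0025)])),3)) for y in(-.108,-.1,-.09,-.084,-.078,-.07,.07,.078,.084,.09,.1,.108)])
E
```

```text
rack top [ 0.62817399 -0.19869468] [0.20963486 0.21891141] -82.81035901920956 [-0.34634468 -0.0219289   0.16856415 -0.0203029 ]
tray top [0.50039754 0.28245315] [0.19744348 0.1650386 ] -44.752388874608684 [ 0.03123197 -0.10664358 -0.06026465  0.15370077]
handle [0.50090535 0.28234169] [0.07916964 0.01623754] -45.942006321922534 [ 0.55850644 -0.64669196]
rack scene [ 0.63308276 -0.19847635] [0.20995538 0.22337925] -82.96727425602948 [ 0.10329253  0.08551082 -0.29208443  0.15091885]
handle scene [0.51110002 0.28248757] [0.08958965 0.0171811 ] -44.06404263704139 [ 0.76901635 -0.6767295 ]
top [(-0.115, 0.0), (-0.106, 0.033), (-0.1, 0.08), (-0.09, 0.074), (-0.05, 0.075), (0.05, 0.074), (0.09, 0.083), (0.1, 0.137)]
[(-0.108, 0.095), (-0.1, 0.136), (-0.09, 0.136), (-0.084, 0.136), (-0.078, 0.131), (-0.07, 0.075), (0.07, 0.074), (0.078, 0.076), (0.084, 0.107), (0.09, 0.136), (0.1, 0.137), (0.108, 0.136)]
scene [(-0.115, 0.001), (-0.106, 0.02), (-0.1, 0.079), (-0.09, 0.075), (-0.05, 0.075), (0.05, 0.075), (0.09, 0.077), (0.1, 0.136)]
[(-0.108, 0.136), (-0.1, 0.135), (-0.09, 0.107), (-0.084, 0.107), (-0.078, 0.102), (-0.07, 0.074), (0.07, -0.749), (0.078, -0.749), (0.084, 0.135), (0.09, 0.136), (0.1, 0.136), (0.108, 0.072)]
```

Request:
send_rows(
  series=[
    [0.2,-0.25,0,0,0,-0.1],
    [0.4,-0.5,0,0,0,-0.2],
    [0.6,-0.75,0,0,0,-0.3],
    [0.75,-1,0,0,0,-0.4],
  ],
  jaw=1,
  squeeze=50,
)

```text
t: 0.5
position: [0.3549, 0.4736, 0.231]
tool_rot: [-3.141, 0.0, 2.184]
wrist_force: [-0.1, 0.2, 0.8]
width: 0.0853
grasp_force: 0.0
```

Request:
send_rows(
  series=[
    [0.05,-0.24,0,0,0,-0.1],
    [0.1,-0.48,0,0,0,-0.2],
    [0.15,-0.72,0,0,0,-0.3],
    [0.18,-0.96,0,0,0,-0.4],
  ],
)

```text
t: 0.9
position: [0.39, 0.2812, 0.2311]
tool_rot: [-3.142, 0.0, 1.584]
wrist_force: [0.6, 0.6, -0.0]
width: 0.0856
grasp_force: 0.0
```

Request:
send_rows(
  series=[
    [0.02,-0.24,0,0,0,-0.1],
    [0.05,-0.48,0,0,0,-0.2],
    [0.08,-0.72,0,0,0,-0.235],
    [0.1,-0.96,0,0,0,-0.235],
    [0.1,-0.96,0,0,0,-0.235],
  ],
)

```text
t: 1.4
position: [0.4094, 0.0853, 0.2312]
tool_rot: [-3.141, 0.001, 1.229]
wrist_force: [-0.4, 0.4, -0.1]
width: 0.0854
grasp_force: 0.0
```

Request:
send_rows(
  series=[
    [0.02,-0.15,-0.2,0,0,0],
    [0.053,-0.316,-0.4,0,0,0],
    [0.053,-0.316,-0.5,0,0,0],
    [0.053,-0.316,-0.6,0,0,0],
    [0.053,-0.316,-0.75,0,0,0],
    [0.053,-0.316,-0.93,0,0,0],
    [0.053,-0.316,-0.93,0,0,0],
  ],
)

```text
t: 2.1
position: [0.4174, 0.0279, 0.0422]
tool_rot: [-3.135, 0.005, 1.239]
wrist_force: [-1.4, 0.8, -0.5]
width: 0.0856
grasp_force: 0.0
```

Run:
```python
from h import *
a,P=grab('top'); b,Q=grab('scene')
s=np.hstack([cv2.resize(a[200:290,220:340],(400,300)),cv2.resize(b[150:240,240:360],(400,300))]); save('grasp',s)
```

```text
(no output)
```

View pics/grasp.png

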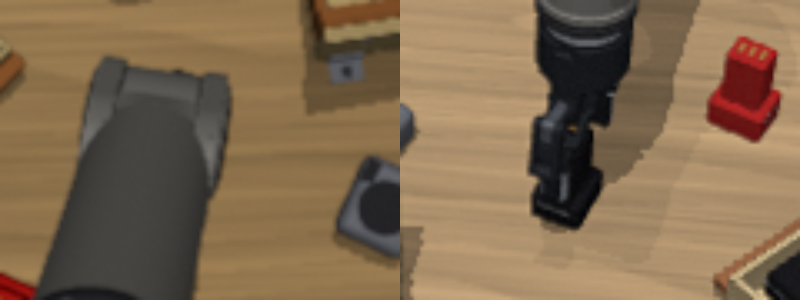

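The fingers straddle the stem (right crop, 565,150), and the red look-alike is untouched. I let it settle, then close.

Request:
send_rows(
  series=[
    [0,0,0.01,0,0,0],
    [0,0,0.01,0,0,0],
  ],
)

```text
t: 2.4
position: [0.4217, 0.0287, 0.049]
tool_rot: [3.139, -0.002, 1.238]
wrist_force: [0.4, -0.5, -0.1]
width: 0.0854
grasp_force: 0.0
```

Request:
send_rows(
  series=[
    [-0.005,-0.03,-0.015,0,0,-0.005],
    [-0.005,-0.03,-0.015,0,0,-0.005],
  ],
)

```text
t: 2.6
position: [0.4194, 0.0217, 0.0448]
tool_rot: [3.141, -0.001, 1.23]
wrist_force: [-0.0, 0.6, 0.7]
width: 0.0853
grasp_force: 0.0
```

Request:
send_rows(
  series=[
    [0,0,0,0,0,0],
    [0,0,0,0,0,0],
    [0,0,0,0,0,0],
    [0,0,0,0,0,0],
    [0,0,0,0,0,0],
    [0,0,0,0,0,0],
  ],
  jaw=-1,
  squeeze=50,
)

```text
t: 3.2
position: [0.4196, 0.0222, 0.0444]
tool_rot: [3.141, -0.0, 1.231]
wrist_force: [-0.1, -0.2, 2.6]
width: 0.0373
grasp_force: 54.6
```

Request:
send_rows(
  series=[
    [0,0,0.1,0,0,0],
    [0,0,0.25,0,0,0],
    [0,0,0.42,0,0,0],
    [0.05,0.08,0.58,0,0,-0.05],
    [0.13,0.2,0.68,0,0,-0.1],
    [0.21,0.35,0.68,0,0,-0.15],
    [0.3,0.5,0.68,0,0,-0.2],
    [0.36,0.62,0.68,0,0,-0.25],
    [0.36,0.62,0.68,0,0,-0.297],
    [0.36,0.62,0.68,0,0,-0.297],
  ],
)

```text
t: 4.2
position: [0.4907, 0.1467, 0.1795]
tool_rot: [-3.142, 0.002, 0.786]
wrist_force: [-0.4, -1.4, -2.0]
width: 0.0375
grasp_force: 54.2
```

Request:
send_rows(
  series=[
    [0.06,0.1,0,0,0,0],
    [0.15,0.25,0,0,0,0],
    [0.25,0.42,0,0,0,0],
    [0.33,0.56,0,0,0,0],
    [0.369,0.628,0,0,0,0],
    [0.369,0.628,0,0,0,0],
    [0.369,0.628,0,0,0,0],
  ],
)

```text
t: 4.9
position: [0.5645, 0.2702, 0.1797]
tool_rot: [3.142, 0.002, 0.785]
wrist_force: [-0.3, -1.0, -1.8]
width: 0.0374
grasp_force: 54.2
```

Request:
send_rows(
  series=[
    [0.005,0.006,-0.1,0,0,0],
    [0.005,0.006,-0.22,0,0,0],
    [0.005,0.006,-0.35,0,0,0],
    [0.005,0.006,-0.46,0,0,0],
    [0.005,0.006,-0.54,0,0,0],
    [0.005,0.006,-0.59,0,0,0],
    [0.005,0.006,-0.62,0,0,0],
    [0.005,0.006,-0.635,0,0,0],
    [0.005,0.006,-0.635,0,0,0],
  ],
)

```text
t: 5.8
position: [0.5664, 0.273, 0.0536]
tool_rot: [3.141, -0.001, 0.785]
wrist_force: [-0.3, 0.2, -2.0]
width: 0.0374
grasp_force: 54.3
```

Request:
send_rows(
  series=[
    [-0.003,-0.005,-0.012,0,0,0],
    [-0.003,-0.005,-0.015,0,0,0],
  ],
)

```text
t: 6.0
position: [0.5657, 0.272, 0.0507]
tool_rot: [3.141, -0.001, 0.785]
wrist_force: [-0.7, -0.1, -2.4]
width: 0.0376
grasp_force: 54.3
```

Request:
send_rows(
  series=[
    [0,0,0,0,0,0],
    [0,0,0,0,0,0],
    [0,0,0,0,0,0],
    [0,0,0,0,0,0],
    [0,0,0.1,0,0,0],
    [0,0,0.25,0,0,0],
    [0,0,0.5,0,0,0],
    [-0.1,0.1,0.75,0,0,0],
    [-0.3,0.3,0.8,0,0,0.1],
    [-0.5,0.5,0.8,0,0,0.2],
    [-0.7,0.6,0.8,0,0,0.3],
    [-0.9,0.6,0.8,0,0,0.4],
  ],
  jaw=0.8,
)

```text
t: 7.2
position: [0.3851, 0.3954, 0.2109]
tool_rot: [3.14, -0.003, 1.395]
wrist_force: [-0.3, 1.0, -0.3]
width: 0.0767
grasp_force: 0.0
```

Run:
```python
from h import *
a,P=grab('top'); b,Q=grab('scene')
s=np.hstack([cv2.resize(a[170:280,120:266],(400,300)),cv2.resize(b[180:290,320:466],(400,300))]); save('placed',s)
try: print('tray top',*rectfit('top',P,(130,170,230,273),.034,.045,np.radians(-45)))
except Exception as e: print(e)
```

```text
tray top [0.50195313 0.2840375 ] [0.19771957 0.16463402] -44.89746245780142 [ 0.40381318  0.21632094 -0.21050738 -0.88103636]
```

View pics/placed.png

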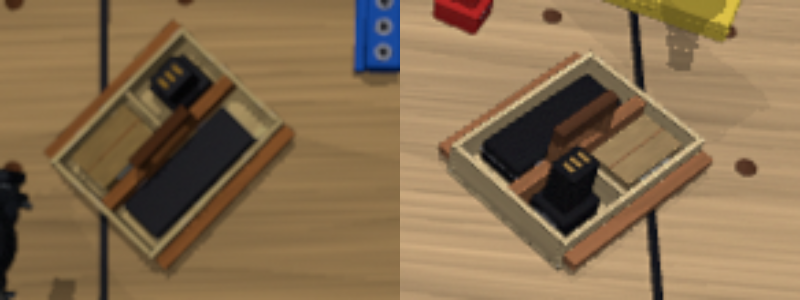

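Battery stands upright in its pocket, and the screw box and bit case are in place. Now the handle.

Request:
send_rows(
  series=[
    [0.08,-0.08,0,0,0,0.1],
    [0.2,-0.2,0,0,0,0.2],
    [0.33,-0.32,0,0,0,0.3],
    [0.45,-0.44,0,0,0,0.4],
    [0.55,-0.53,0,0,0,0.5],
    [0.582,-0.558,0,0,0,0.6],
    [0.582,-0.558,0,0,0,0.64],
    [0.582,-0.558,0,0,0,0.64],
    [0.582,-0.558,0,0,0,0.64],
  ],
  jaw=0.4,
)

```text
t: 8.2
position: [0.5032, 0.2802, 0.2103]
tool_rot: [3.142, -0.0, 2.343]
wrist_force: [-0.3, 0.1, -0.3]
width: 0.0599
grasp_force: 0.0
```

Request:
send_rows(
  series=[
    [-0.009,0.013,-0.12,0,0,0.008],
    [-0.009,0.013,-0.3,0,0,0.008],
    [-0.009,0.013,-0.47,0,0,0.008],
    [-0.009,0.013,-0.6,0,0,0.008],
    [-0.009,0.013,-0.69,0,0,0.008],
    [-0.009,0.013,-0.745,0,0,0.008],
    [-0.009,0.013,-0.745,0,0,0.008],
    [-0.009,0.013,-0.745,0,0,0.008],
  ],
)

```text
t: 9.0
position: [0.5017, 0.2832, 0.0619]
tool_rot: [3.141, 0.0, 2.357]
wrist_force: [-0.1, -0.3, 0.1]
width: 0.0596
grasp_force: 0.0
```

Request:
send_rows(
  series=[
    [0,0,0,0,0,0],
    [0,0,0,0,0,0],
    [0,0,0,0,0,0],
    [0,0,0,0,0,0],
    [0,0,0,0,0,0],
    [0,0,0,0,0,0],
  ],
  jaw=-1,
  squeeze=110,
)

```text
t: 9.6
position: [0.5023, 0.2836, 0.0624]
tool_rot: [3.139, 0.0, 2.358]
wrist_force: [0.1, 0.0, 6.8]
width: 0.0121
grasp_force: 107.7
```

Request:
send_rows(
  series=[
    [0,0,0.02,0,0,0],
    [0,0,0.07,0,0,0],
    [0,0,0.15,0,0,0],
    [0,0,0.24,0,0,0],
    [0,0,0.33,0,0,0],
    [0,0,0.4,0,0,0],
    [0,0,0.44,0,0,0],
    [0,0,0.46,0,0,0],
    [0,0,0.46,0,0,0],
  ],
)

```text
t: 10.5
position: [0.5012, 0.2828, 0.1534]
tool_rot: [-3.142, -0.0, 2.357]
wrist_force: [-1.1, -0.1, -7.9]
width: 0.0123
grasp_force: 107.7
```

Request:
send_rows(
  series=[
    [0.04,-0.1,0,0,0,-0.04],
    [0.1,-0.25,0,0,0,-0.09],
    [0.17,-0.42,0,0,0,-0.15],
    [0.23,-0.59,0,0,0,-0.21],
    [0.29,-0.75,0,0,0,-0.27],
    [0.34,-0.87,0,0,0,-0.32],
    [0.37,-0.94,0,0,0,-0.36],
    [0.37,-0.97,0,0,0,-0.38],
    [0.37,-0.97,0,0,0,-0.38],
  ],
)

```text
t: 11.4
position: [0.5747, 0.0887, 0.1527]
tool_rot: [-3.14, -0.0, 1.786]
wrist_force: [-0.3, -0.2, -7.9]
width: 0.0123
grasp_force: 107.7
```

Run:
```python
from h import *
s=sensors.sense(); print(s['position'],s['tool_rot'],s['q'],s['wrist_force'],s['moment'])
a,P=grab('top');b,Q=grab('scene')
save('carry',np.hstack([cv2.resize(a[120:270,180:380],(400,300)),cv2.resize(b[130:310,180:420],(400,300))]))
```

```text
[0.57469085 0.08867208 0.15274778] [-3.14013467e+00 -9.35606983e-05  1.78633216e+00] [-0.64711937  0.44918946  0.50555556  1.88410761 -0.27666111  0.8789715
  0.21047554] [-0.30767679 -0.17231649 -7.87884676] [ 0.11166325  0.0917259  -0.00401806]
```

View pics/carry.png

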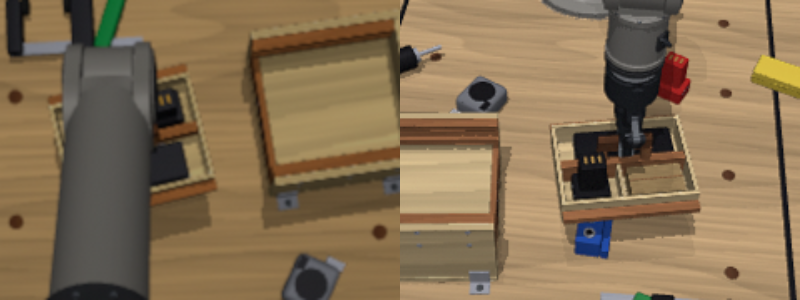

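The tray hangs level with everything in it, and is short of the rack. I align it at the mouth and measure.

Request:
send_rows(
  series=[
    [0.04,-0.08,0,0,0,-0.02],
    [0.09,-0.19,0,0,0,-0.045],
    [0.12,-0.27,0,0,0,-0.06],
    [0.127,-0.285,0,0,0,-0.06],
    [0.127,-0.285,0,0,0,-0.06],
  ],
)

```text
t: 12.0
position: [0.6007, 0.0315, 0.1532]
tool_rot: [-3.141, -0.0, 1.697]
wrist_force: [-0.1, 0.1, -8.8]
width: 0.0126
grasp_force: 107.8
```

Run:
```python
from h import *
s=sensors.sense(); print(s['position'],s['tool_rot'])
b,Q=grab('scene'); a,P=grab('top')
c=s['position'][:2]; ps=s['tool_rot'][2]-np.pi/2; e=np.array([np.cos(ps-0*np.pi),np.sin(ps)])
yaw=s['tool_rot'][2]-np.pi; e=np.array([np.cos(yaw),np.sin(yaw)]);f=np.array([-e[1],e[0]])
for n,X in(('scene',Q),('top',P)):
    d=X[...,:2]-c; u=d@e; w=d@f; z=X[...,2]
    for nm,m in {'end+x':(abs(u-.097)<.003)&(abs(w)<.06),'end-x':(abs(u+.097)<.003)&(abs(w)<.06),'side+y':(abs(w-.073)<.003)&(abs(u)<.08),'side-y':(abs(w+.073)<.003)&(abs(u)<.08),'cleat+y':(abs(w-.086)<.003)&(abs(u)<.09),'cleat-y':(abs(w+.086)<.003)&(abs(u)<.09)}.items():
        v=z[m&(z>.08)]; 
        if len(v)>5: print(n,nm,len(v),np.round(np.percentile(v,[30,50,80]),4))
    # reddish cleat extents: profile across y and along x
    m=(z>.095)&(z<.15)&(abs(u)<.12)&(abs(w)<.11)
    print(n,'w range',np.percentile(w[m&(abs(u)<.07)],[.5,99.5]).round(4),'u range',np.percentile(u[m&(abs(w)<.06)],[.5,99.5]).round(4))
```

```text
[0.60073469 0.03149438 0.15320953] [-3.14132006e+00 -1.98813026e-04  1.69665556e+00]
scene end+x 100 [0.1353 0.1363 0.1381]
scene end-x 149 [0.1298 0.1351 0.1371]
scene side+y 221 [0.1283 0.1332 0.1368]
scene side-y 358 [0.1335 0.557  0.5915]
scene cleat+y 163 [0.1203 0.1214 0.1229]
scene cleat-y 194 [0.5886 0.599  0.6056]
scene w range [-0.0876  0.0939] u range [-0.0992  0.0991]
top end+x 69 [0.134  0.1357 0.1395]
top end-x 75 [0.1251 0.1343 0.1382]
top side+y 27 [0.1298 0.1338 0.1378]
top side-y 168 [0.1404 0.5784 0.5938]
top cleat+y 32 [0.1199 0.1221 0.1245]
top cleat-y 182 [0.1258 0.5879 0.6047]
top w range [-0.0926  0.0825] u range [-0.1013  0.0979]
```

Rim at z≈0.136 means the tray is at 0.091, centred and aligned within about 1 mm. Sliding in.

Request:
send_rows(
  series=[
    [0.006,-0.05,0,0,0,0],
    [0.016,-0.12,0,0,0,0],
    [0.025,-0.2,0,0,0,0],
    [0.035,-0.28,0,0,0,0],
    [0.045,-0.36,0,0,0,0],
    [0.055,-0.44,0,0,0,0],
    [0.062,-0.496,0,0,0,0],
    [0.062,-0.496,0,0,0,0],
  ],
)

```text
t: 12.9
position: [0.6131, -0.0706, 0.1535]
tool_rot: [3.141, 0.002, 1.694]
wrist_force: [-0.2, 0.1, -8.4]
width: 0.012
grasp_force: 107.7
```

Request:
send_rows(
  series=[
    [0.008,-0.06,0,0,0,0],
    [0.018,-0.14,0,0,0,0],
    [0.028,-0.22,0,0,0,0],
    [0.038,-0.3,0,0,0,0],
    [0.048,-0.38,0,0,0,0],
    [0.058,-0.46,0,0,0,0],
    [0.067,-0.53,0,0,0,0],
    [0.072,-0.57,0,0,0,0],
    [0.072,-0.57,0,0,0,0],
  ],
)

```text
t: 13.8
position: [0.6274, -0.1834, 0.1534]
tool_rot: [-3.142, 0.001, 1.695]
wrist_force: [0.1, -0.7, -8.8]
width: 0.0122
grasp_force: 107.7
```

Request:
send_rows(
  series=[
    [0.002,-0.015,-0.006,0,0,0],
    [0.003,-0.025,-0.01,0,0,0],
    [0.004,-0.035,-0.012,0,0,0],
    [0.005,-0.042,-0.012,0,0,0],
    [0.005,-0.042,-0.012,0,0,0],
  ],
)

```text
t: 14.3
position: [0.6285, -0.1899, 0.1509]
tool_rot: [-3.142, 0.0, 1.697]
wrist_force: [0.0, -0.8, -7.9]
width: 0.0123
grasp_force: 107.8
```

Request:
send_rows(
  series=[
    [0.001,-0.008,0,0,0,0],
    [0.002,-0.013,0,0,0,0],
    [0.002,-0.018,0,0,0,0],
    [0.002,-0.018,0,0,0,0],
  ],
)

```text
t: 14.7
position: [0.629, -0.1932, 0.1509]
tool_rot: [3.141, -0.0, 1.697]
wrist_force: [0.3, 1.4, -8.0]
width: 0.0125
grasp_force: 107.8
```

Request:
send_rows(
  series=[
    [0.001,-0.006,0,0,0,0],
    [0.001,-0.009,0,0,0,0],
    [0.001,-0.009,0,0,0,0],
  ],
)

```text
t: 15.0
position: [0.6292, -0.1934, 0.151]
tool_rot: [-3.141, -0.003, 1.698]
wrist_force: [-1.2, 6.1, -5.6]
width: 0.0124
grasp_force: 108.3
```

Back stop reached (6 N). I set it down on the battens and release.

Request:
send_rows(
  series=[
    [0,0,-0.003,0,0,0],
    [0,0,-0.006,0,0,0],
    [0,0,-0.006,0,0,0],
  ],
)

```text
t: 15.3
position: [0.6292, -0.1934, 0.1505]
tool_rot: [3.141, -0.003, 1.698]
wrist_force: [-3.4, 6.9, 1.0]
width: 0.0121
grasp_force: 109.1
```

Request:
send_rows(
  series=[
    [0,0,0,0,0,0],
    [0,0,0,0,0,0],
    [0,0,0,0,0,0],
    [0,0,0,0,0,0],
    [0,0,0.08,0,0,0],
    [0,0,0.2,0,0,0],
    [0,0,0.4,0,0,0],
    [0,0,0.6,0,0,0],
    [-0.1,0.2,0.75,0,0,0],
    [-0.2,0.4,0.8,0,0,0],
    [-0.3,0.6,0.8,0,0,0],
    [-0.3,0.8,0.8,0,0,0],
  ],
  jaw=0.3,
)

```text
t: 16.5
position: [0.5674, -0.0349, 0.3119]
tool_rot: [3.139, -0.001, 1.695]
wrist_force: [1.7, -0.0, -0.6]
width: 0.0556
grasp_force: 0.0
```

Request:
send_rows(
  series=[
    [-0.1,0.2,0,0,0,0],
    [-0.2,0.4,0,0,0,0],
    [-0.3,0.6,0,0,0,0],
    [-0.4,0.8,0,0,0,0],
    [-0.4,0.95,0,0,0,0],
    [-0.4,0.95,0,0,0,0],
  ],
)

```text
t: 17.1
position: [0.4884, 0.1598, 0.3109]
tool_rot: [3.14, -0.002, 1.705]
wrist_force: [0.5, -0.6, -1.1]
width: 0.0555
grasp_force: 0.0
```

Run:
```python
from h import *
b,Q=grab('scene'); a,P=grab('top')
save('end',np.hstack([cv2.resize(a[110:240,270:430],(400,325)),cv2.resize(b[180:320,120:292],(400,325))]))
yaw=np.radians(-82.85); e=np.array([np.cos(yaw),np.sin(yaw)]);f=np.array([-e[1],e[0]])
d=P[...,:2]-[.629,-.1985]; u=d@e;w=d@f;z=P[...,2]
for x in (-.109,-.106,-.103,-.1,.088,.091,.1): print(x,np.round(np.nanmedian(z[(abs(u-x)<.0015)&(abs(w)<.06)]),3))
for y in (-.073,.073): print('rim',y,[np.round(np.nanmedian(z[(abs(w-y)<.002)&(abs(u-x)<.025)]),4) for x in(-.07,-.02,.03,.07)])
m=(z>.15)&(abs(u)<.05)&(abs(w)<.012); print('handle u',np.percentile(u[m],[2,98]),'w',np.mean(w[m]))
```

```text
-0.109 0.002
-0.106 0.068
-0.103 0.131
-0.1 0.134
0.088 0.115
0.091 0.133
0.1 0.137
rim -0.073 [np.float64(0.1318), np.float64(0.1336), np.float64(0.1314), np.float64(0.1309)]
rim 0.073 [np.float64(0.1252), np.float64(0.1302), np.float64(0.1199), np.float64(0.1261)]
handle u [-0.04530815  0.03164334] w -0.0007059616709613721
```

View pics/end.png

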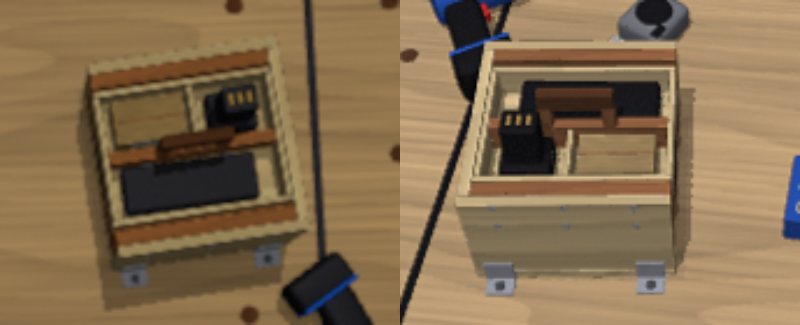

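The tray is home and flush, with the front rim at rack x≈-0.106. It sits level under the battens, with the battery, screw box and bit case in place and the gripper clear.

```bash
python3 -c "
from workcell import ctrl; print(ctrl.finish_job())"
```

```text
the job is handed in; nothing more can be done
None
```

The job is handed in: the battery stands in its pocket, the loaded tray sits level against the back stop and flush with the rack's front, and the gripper has let go of everything (about 17 s of the 59 s used; no verdict was returned).

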